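# Bed a ram pivot pin in V-blocks and clamp it

### The job

Take the bright steel pivot pin from the wooden rack, lower it between the raised sides of the two V-blocks (do not drop it in) so that it beds down in both and sticks out beyond both, and let go of it. Then swing the clamp arm over by its red crossbar until its pad sits on the pin, and leave it there. Leave the other pins and the things on the bench where they are.

Things in the scene. Friction and masses are not known exactly. Their poses are not given: they have to be found in the camera images.
- pin: the bright steel pivot pin (the others in the rack are brass and black), a plain solid cylinder 28 mm in diameter and 150 mm long, 0.6 to 0.8 kg; its origin is its centre and its x axis runs along it; either way round is the same
- pin_center (a point): centre of the bright steel pin, half-way along its axis; its x axis runs along the pin. In the rack it is 50 mm above the table. The pin lies across two wooden rails (14 mm thick, 100 mm apart, 40 mm high) with a free space of 86 mm between them for the fingers; there the rack's base board is 12 mm high. Neighbouring pins lie parallel, 80 mm away
- v_seat (a point): the point where the pin's centre belongs: midway between the two V-blocks, 55 mm above the table; x runs along the V (the pin's axis) towards the clamp's hinge, y across it, z up
- fixture: two steel V-blocks on a grey base plate; origin on the table straight below v_seat, axes as v_seat's. Blocks 25 mm thick along x, 80 mm wide, centred at x = -45 and +45 mm, tops 60 mm above the table, 90 degree V 50 mm wide at the top; 65 mm of free space for the fingers between them. Plate 12 mm high, 100 mm wide, from x = -75 to +140 mm
- clamp_hinge (a point): middle of the clamp arm's level hinge pin, 115 mm along x from v_seat and 85 mm above the table; axes as v_seat's, the hinge turns about y. It sits between two blue cheeks 42 mm apart over their outsides, tops 96 mm above the table
- clamp_handle (a point): centre of the clamp arm's red crossbar, 14 mm in diameter and 70 mm long along its y axis, on the arm's outer (when shut, upper) side. In the fixture's axes it lies, when the joint is 0, 70 mm from the hinge in -x (towards v_seat) and 18 mm above the hinge; it moves in a circle of 72 mm radius about the hinge
- clamp_arm (a joint): angle of the blue clamp arm (84 x 20 x 12 mm), rad: 0 when level with its rubber pad on a bedded pin (over the V-block next to the hinge); grows as it swings up and back: 1.57 upright, 2.0 its back stop, leaning away from the V-blocks. Stiff hinge (0.2 N m, some 3 N at the crossbar): it stays where it is left and must be pushed all the way down; stop -0.12 with no pin
- brass_pin_center (a point): centre of a brass pin 28 mm in diameter and 130 mm long in the rack; leave alone
- roller_center (a point): centre of a black roller 32 mm in diameter and 140 mm long in the rack; leave alone
- grease_tin: green tin 72 mm in diameter and 75 mm high, origin at the middle of its underside; leave alone
- hammer: hammer lying on the bench; leave alone
- wrench: wrench lying on the bench; leave alone
- bushing: brass bushing 48 mm in diameter and 30 mm high, upright, origin at the middle of its underside; leave alone
- oil_bottle: white bottle 60 mm in diameter and 150 mm high, origin at the middle of its underside; leave alone
- bench_brush: brush with a red handle lying on the bench; leave alone
There are look-alikes about, which are no part of the job. Of the things like the pin, leave any that is orange or turquoise; of the rest the larger one is meant.

How it is judged:
By the outcome, as a careful person would: the job done as asked, in the order asked, and still so for the second after the job is handed in, with the robot touching nothing.
It also fails if it takes over 53 s, if anything falls off the work surface, if the arm or the gripper's body presses on something with over 40 N, if the wrist force passes 120 N, or if a joint passes its speed limit or range.

### The arm

A 6-joint arm with a two-finger parallel gripper is mounted at the origin on the work surface. World frame = base frame: x ahead of the robot, y to its left, z up, the work surface at z = 0. Lengths are in m, angles in degrees, forces in N, time in s.
With the tool pointing down it reaches from about 0.3 to 0.75 m from the base axis. Payload 8.5 kg.
Tool frame: the origin (TCP) lies on the mounting face of the last link; the fingertips stand 173 mm ahead of it and the grasp point (between the pads) lies 155 mm ahead of it (env.tips_ahead is the distance from the TCP to the fingertips, in m); z points along the fingers, x is the direction in which the jaws open and shut, and the axes are right-handed (so a half turn about z gives the same grasp; the last joint's range is limited). The gripper opens to 85 mm and grips with 20 to 120 N. Pads are 22 mm wide; open, the fingers measure 114 mm over their backs; the gripper's body (76 mm by 85 mm) begins 54 mm behind the grasp point. The pads swing forward as they close: fully open they stand 13 mm farther back than shut.
Start: joints at [-83.669, 21.807, 74.336, -0, 83.858, -12.336], TCP at [0.176, -0.521, 0.405] pointing down, gripper open.
Joint ranges: [-178.18, 178.18], [-50.72, 133.34], [12.68, 142.11], [-81.47, 261.47], [9.98, 163.14], [-165.26, 165.26]. Speed limits (degrees/s): [136.94, 136.94, 180, 180, 180, 180].

### API

Orientations are given as a 3x3 rotation matrix whose columns are the frame's x, y, z axes.
In Python, from rig import env gives the robot as it stands. The module is installed in compiled form; this text tells all that it offers.
- The arm moves only by the tool step_arm, never from a script. Its argument "increments" is a list of rows, each an object of numbers: "x", "y", "z": the shift along the tool's x, y, z in cm; "wx", "wy", "wz": the turn, a rotation vector about the tool's x, y, z in rad; "gripper": the finger opening in cm, from 0 to 8.54. A call has 1 to 20 rows; each row shifts and turns the commanded pose from where the row before left it, along the tool's axes as they then stand; what a row does not reach is not made up. A row lasts 1/10 s, in which the tool goes at most 50 mm and 8.59 degrees, less where a joint would pass 70% of its speed; a pose out of reach is approached as far as the arm can. A call with a gripper value outside its range is refused whole. The fingers move at their own pace and stop on an object; "newtons" is the grip in N (left out, the last holds). Time passes only in rows, so rows that do not move let the fingers close. It gives the time, the measured TCP pose, the force and the opening at its end, in the units of the state.
- env.observe(): the state, without advancing time (a new reading comes with each control period).
- env.get_image(name): name is "side" or "top" or "wrist"; returns a dict with "color" (420x560x3 uint8, blue, green, red), "camera_matrix" (3x3 intrinsics, pixels), "distortion" ([k1, k2, p1, p2, k3] as OpenCV has them; the pictures are not rectified), "rvec" (rotation vector, rad) and "tvec" (3), from world to camera coordinates, as OpenCV has them. Camera axes: x right, y down, z forward; pixel columns grow to the right and rows downward; lengths in m; the calibration is good to about 2 mm. A picture is of the moment at which its call begins. There is no depth.
- env.close_job(): hands the job in, once; it reports no verdict.
The state is a dict: "time_s": time; "q": joint angles; "qvel": joint speeds; "joint_efforts": joint torques, N m; "position": TCP position; "tool_rot": TCP orientation; "ft_force": force on the tool from outside, world axes, zero at the start; "wrist_torque": the same for the moment, N m; "grip_width": finger opening in m.
Only numpy, scipy, OpenCV 4.12 (cv2) and the standard library are available. Lean on these libraries where they do the work, as an engineer would, in place of code of your own. Each camera call takes 0.05 s, during which the arm holds its last target. There are 200 camera calls.

## Working session

There is one attempt and no reset: what is moved stays moved. The work goes in short steps, Python scripts to look and compute and a tool call to move; the robot and the scene stay as the last step left them, time stands still between calls to the robot, and variables do not carry over. Pictures are saved under pics/ and viewed, about 8 in all and at most 12, crops included, and the job is handed in when it is done.

Besides the shell and the picture viewer there is one more tool, called after "Call:" as name([rows], argument=value, ...), one row to a line, values as JSON. step_arm: Moves the arm, as the interface text tells. Its arguments: {"type":"object","properties":{"increments":{"type":"array"},"newtons":{"type":"number"}},"required":["increments"]}

```bash
mkdir -p pics
cat > h.py <<'E'
import numpy as np, cv2
from rig import env
def snap(n,f):
    im=env.get_image(n); cv2.imwrite('pics/'+f+'.png',im['color'])
    np.savez('pics/'+f+'.npz',**{k:np.array(v,float) for k,v in im.items() if k!='color'}); return im
def ray(f,uv):
    d=np.load('pics/'+f+'.npz'); R=cv2.Rodrigues(d['rvec'])[0]
    n=cv2.undistortPoints(np.array([[uv]],float),d['camera_matrix'],d['distortion']).ravel()
    return -R.T@d['tvec'].ravel(), R.T@np.array([*n,1.])
def at(f,uv,z):
    o,d=ray(f,uv); return o+d*(z-o[2])/d[2]
def proj(f,p):
    d=np.load('pics/'+f+'.npz'); return cv2.projectPoints(np.array(p,float).reshape(-1,1,3),d['rvec'],d['tvec'],d['camera_matrix'],d['distortion'])[0].reshape(-1,2)
E
python3 - <<'E'
from h import *
a=snap('top','top1');b=snap('side','side1')
cv2.imwrite('pics/t1.png',cv2.resize(a['color'],(800,600),interpolation=cv2.INTER_CUBIC))
s=env.observe();print(s)
E
```

```text
{'time_s': 0.1, 'q': array([-8.36707512e+01,  2.18362862e+01,  7.43813453e+01,  3.74542947e-04,
        8.38598116e+01, -1.23362635e+01]), 'qvel': array([-0.01918164, -0.13660454, -0.15345865, -0.02577979,  0.09426259,
        0.03054876]), 'joint_efforts': array([ 3.81320715e-03, -4.49222875e+01, -2.31655240e+01, -1.69738450e-04,
        3.70298338e-03,  4.61912987e-05]), 'position': array([ 0.17601114, -0.52101675,  0.40417578]), 'tool_rot': array([[ 3.20042022e-01, -9.47403337e-01, -1.42546935e-04],
       [-9.47402430e-01, -3.20041918e-01,  1.34411559e-03],
       [-1.31904059e-03, -2.95124160e-04, -9.99999087e-01]]), 'ft_force': array([-0.0595795 , -0.07893824,  0.09673483]), 'wrist_torque': array([ 0.00340185,  0.03566394, -0.01132534]), 'grip_width': 0.08554864736490414}
```

View pics/t1.png

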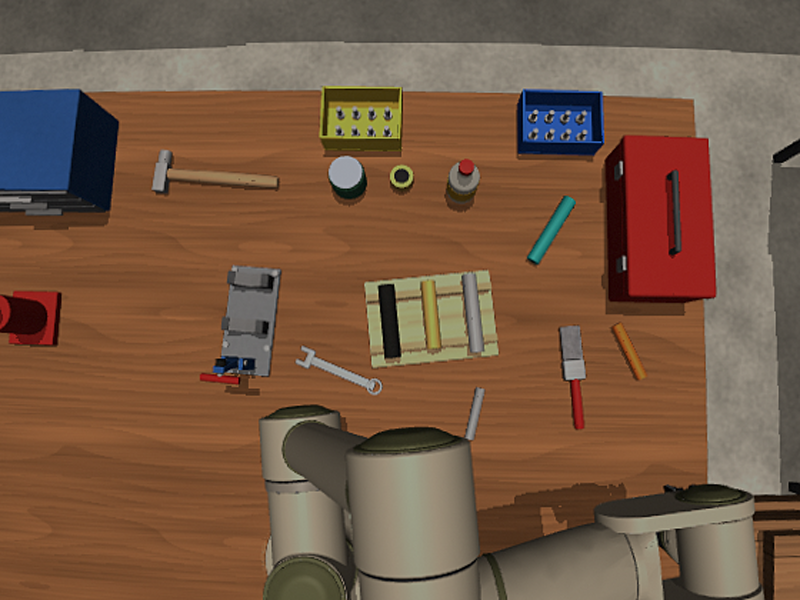

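View pics/side1.png

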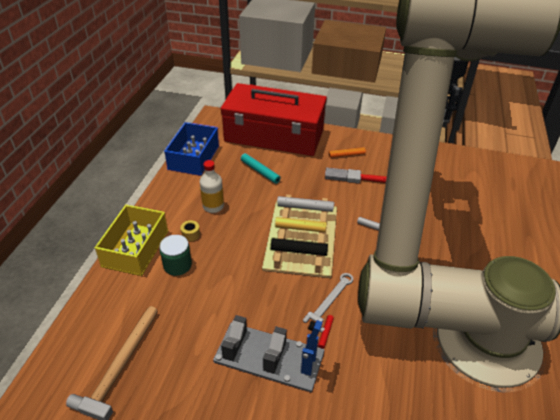

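The top view shows the steel pin in the rack at about (473,312) and the fixture at (248,320) with its hinge towards the robot. The clamp is open, and a slim look-alike lies loose at (475,412). I'll zoom in next.

Run:
```python
from h import *
c=cv2.imread('pics/top1.png')
a=c[180:280,135:205];b=c[180:280,290:360]
z=[cv2.resize(i,None,fx=5.5,fy=5.5,interpolation=cv2.INTER_CUBIC) for i in (a,b)]
cv2.imwrite('pics/z1.png',np.hstack(z))
```

```text
(no output)
```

View pics/z1.png

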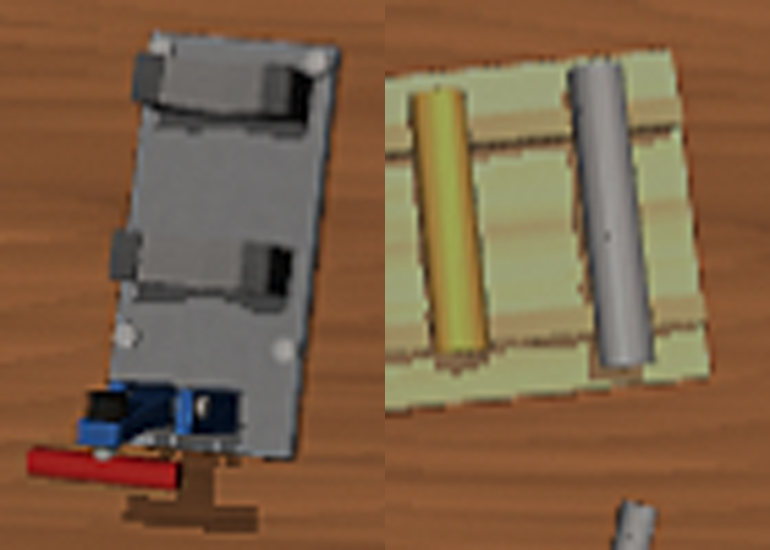

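```bash
cat > fit.py <<'E'
from h import *
from scipy.optimize import least_squares
L=lambda x,y:(135+x/5.5,180+y/5.5); R=lambda x,y:(290+(x-385)/5.5,180+y/5.5)
e=[at('top1',R(598,66),.052),at('top1',R(627,360),.052)]
print('pin',e,np.linalg.norm(e[0]-e[1]),(e[0]+e[1])/2,np.degrees(np.arctan2(*(e[0]-e[1])[1::-1])))
pl=[(-75,-50,12),(-75,50,12),(140,50,12),(-57.5,-40,60),(57.5,-40,60),(-57.5,40,60),(57.5,40,60)]
px=[L(153,33),L(340,48),L(293,458),L(136,53),L(112,281),L(314,67),L(290,310)]
def W(p,P):
    P=np.array(P,float)/1000;c,s=np.cos(p[2]),np.sin(p[2]);return P@np.array([[c,-s,0],[s,c,0],[0,0,1]]).T+[p[0],p[1],0]
r=[0,1,2,3,4]
E
python3 - <<'E'
from fit import *
for i in range(7): print(at('top1',px[i],pl[i][2]/1000).round(4))
f=lambda p:(proj('top1',W(p,pl))-px).ravel()
a0=at('top1',L(215,160),.012)
s=least_squares(f,[a0[0],a0[1],np.pi],loss='soft_l1');print(s.x,np.degrees(s.x[2]),s.fun.reshape(-1,2).round(1))
print(np.load('pics/top1.npz')['tvec'])
print('seat',W(s.x,[(0,0,55)]),'hinge',W(s.x,[(115,0,85)]))
for t in (1.57,1.8,2.0):
    c,sn=np.cos(t),np.sin(t)
    h=W(s.x,[(115-70*c+18*sn*1,y,85+18*c+70*sn) for y in(-35,0,35)]);q=proj('top1',h); print(t,h[1],(q-[135,180])*5.5)
E
```

```text
pin [array([ 0.5525546 , -0.26910733,  0.052     ]), array([ 0.40693443, -0.28513497,  0.052     ])] 0.1464995506757137 [ 0.47974451 -0.27712115  0.052     ] 6.2809608550608305
[0.5659 0.205  0.012 ]
[0.5599 0.1051 0.012 ]
[0.3474 0.119  0.012 ]
[0.5481 0.1975 0.06  ]
[0.4333 0.2026 0.06  ]
[0.5428 0.1062 0.06  ]
[0.4214 0.112  0.06  ]
[0.48787622 0.15861217 3.07998011] 176.46986105997416 [[ 0.4  0. ]
 [ 0.3  0.1]
 [ 0.6  0.9]
 [ 0.9  0.1]
 [ 0.2  0.1]
 [-3.2 -0.1]
 [-3.6 -2.6]]
[-0.16014225  0.52394341  1.13074074]
seat [[0.48787622 0.15861217 0.055     ]] hinge [[0.37309442 0.16569314 0.085     ]]
1.57 [0.35518422 0.16679803 0.15501431] [[ 36.19683795 437.36550709]
 [111.12485014 444.69975485]
 [186.60086977 452.01025865]]
1.8 [0.33972446 0.16775175 0.1490797 ] [[ 36.86800382 471.27309804]
 [111.48389689 478.66911596]
 [186.64227489 486.03540082]]
2.0 [0.32768312 0.16849459 0.14116018] [[ 39.97796723 497.1896505 ]
 [114.13202576 504.60610678]
 [188.81966531 511.98844928]]
```

Call:
step_arm([
  {"x": -1.3, "y": -3.7, "z": 0.7, "gripper": 8.5},
  {"x": -1.3, "y": -3.7, "z": 0.7},
  {"x": -1.3, "y": -3.7, "z": 0.7},
  {"x": -1.3, "y": -3.7, "z": 0.7},
  {"x": -1.3, "y": -3.7, "z": 0.7},
  {"x": -1.4, "y": -3.7, "z": 0.7},
  {"x": -1.4, "y": -3.6, "z": 0.8},
  {"x": -1.4, "y": -3.6, "z": 0.8},
  {"x": -1.4, "y": -3.6, "z": 0.8},
  {"x": -1.3, "y": -3.6, "z": 0.8},
  {"wz": 0.108},
  {"wz": 0.108},
  {},
  {},
])

```text
invalid input at $.increments[0]: expected keys x, y, z, wx, wy, wz, gripper
```

Run:
```python
from h import *
a=snap('wrist','w1'); snap('top','top2'); s=env.observe();print(s['position'],s['tool_rot'],s['ft_force'])
a=(.994,.109);c=(.480,-.277)
print(proj('w1',[(c[0]+t*a[0],c[1]+t*a[1],.05) for t in(-.075,0,.075)]))
```

```text
[ 0.17602916 -0.52103774  0.4043751 ] [[ 3.20065496e-01 -9.47395416e-01 -7.00122440e-05]
 [-9.47395068e-01 -3.20065440e-01  8.36264836e-04]
 [-8.14681971e-04 -2.01330265e-04 -9.99999648e-01]] [ 0.01112624 -0.73478892  0.13026806]
[[  76.5196851  -196.23220022]
 [  97.94420207 -290.872277  ]
 [ 129.26654183 -348.38035767]]
```

View pics/w1.png

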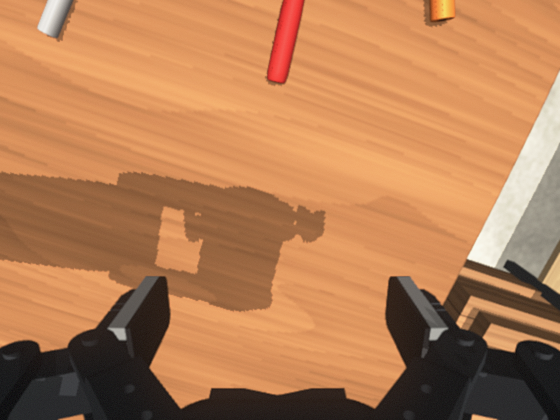

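The move was refused because every key is needed in each row, so this picture only shows the start pose (red brush handle and bare bench). I'll send the move again.

Call:
step_arm([
  {"x": -1.3, "y": -3.7, "z": 0.7, "wx": 0, "wy": 0, "wz": 0, "gripper": 8.5},
  {"x": -1.3, "y": -3.7, "z": 0.7, "wx": 0, "wy": 0, "wz": 0, "gripper": 8.5},
  {"x": -1.3, "y": -3.7, "z": 0.7, "wx": 0, "wy": 0, "wz": 0, "gripper": 8.5},
  {"x": -1.3, "y": -3.7, "z": 0.7, "wx": 0, "wy": 0, "wz": 0, "gripper": 8.5},
  {"x": -1.3, "y": -3.7, "z": 0.7, "wx": 0, "wy": 0, "wz": 0, "gripper": 8.5},
  {"x": -1.4, "y": -3.7, "z": 0.7, "wx": 0, "wy": 0, "wz": 0, "gripper": 8.5},
  {"x": -1.4, "y": -3.6, "z": 0.8, "wx": 0, "wy": 0, "wz": 0, "gripper": 8.5},
  {"x": -1.4, "y": -3.6, "z": 0.8, "wx": 0, "wy": 0, "wz": 0, "gripper": 8.5},
  {"x": -1.4, "y": -3.6, "z": 0.8, "wx": 0, "wy": 0, "wz": 0, "gripper": 8.5},
  {"x": -1.3, "y": -3.6, "z": 0.8, "wx": 0, "wy": 0, "wz": 0, "gripper": 8.5},
  {"x": 0, "y": 0, "z": 0, "wx": 0, "wy": 0, "wz": 0.108, "gripper": 8.5},
  {"x": 0, "y": 0, "z": 0, "wx": 0, "wy": 0, "wz": 0.108, "gripper": 8.5},
  {"x": 0, "y": 0, "z": 0, "wx": 0, "wy": 0, "wz": 0, "gripper": 8.5},
  {"x": 0, "y": 0, "z": 0, "wx": 0, "wy": 0, "wz": 0, "gripper": 8.5},
])

```text
time_s: 1.6
position: [0.4798, -0.277, 0.3307]
tool_rot: [[0.112, -0.994, -0.0], [-0.994, -0.112, 0.0], [-0.0, 0.0, -1.0]]
ft_force: [-0.3, 0.8, 0.4]
grip_width: 0.085
```

Run:
```python
from h import *
a=snap('wrist','w2'); s=env.observe();print(s['position'],s['tool_rot'],s['ft_force'])
a=(.994,.109);c=(.480,-.277)
print(proj('w2',[(c[0]+t*a[0],c[1]+t*a[1],.05) for t in(-.075,0,.075)]))
```

```text
[ 0.47974794 -0.27709162  0.33072589] [[ 1.11748603e-01 -9.93736509e-01 -3.04792061e-05]
 [-9.93736506e-01 -1.11748605e-01  7.02053860e-05]
 [-7.31716639e-05  2.24429459e-05 -9.99999997e-01]] [ 0.1194743   0.02789821 -0.21200449]
[[276.91485833 303.38197622]
 [277.18652998 208.08666099]
 [277.50822446  95.71233978]]
```

View pics/w2.png

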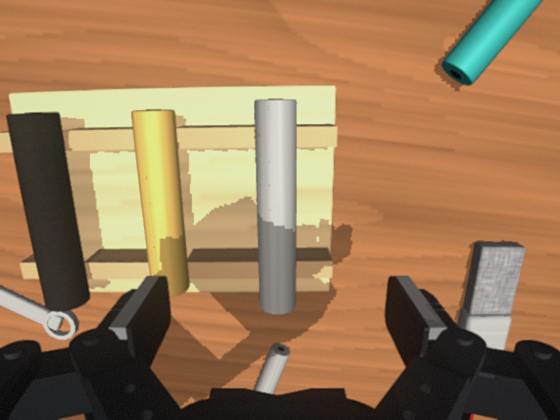

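The pin lies straight between the fingers, ends at about (276,99) and (278,308), which fits the prediction. I'll descend and grip.

Call:
step_arm([
  {"x": 0, "y": 0, "z": 2.6, "wx": 0, "wy": 0, "wz": 0, "gripper": 6.5},
  {"x": 0, "y": 0, "z": 2.6, "wx": 0, "wy": 0, "wz": 0, "gripper": 6.5},
  {"x": 0, "y": 0, "z": 2.6, "wx": 0, "wy": 0, "wz": 0, "gripper": 6.5},
  {"x": 0, "y": 0, "z": 2.0, "wx": 0, "wy": 0, "wz": 0, "gripper": 6.5},
  {"x": 0, "y": 0, "z": 1.5, "wx": 0, "wy": 0, "wz": 0, "gripper": 6.5},
  {"x": 0, "y": 0, "z": 1.0, "wx": 0, "wy": 0, "wz": 0, "gripper": 6.5},
  {"x": 0, "y": 0, "z": 0.5, "wx": 0, "wy": 0, "wz": 0, "gripper": 6.5},
  {"x": 0, "y": 0, "z": 0, "wx": 0, "wy": 0, "wz": 0, "gripper": 6.5},
  {"x": 0, "y": 0, "z": 0, "wx": 0, "wy": 0, "wz": 0, "gripper": 2.0},
  {"x": 0, "y": 0, "z": 0, "wx": 0, "wy": 0, "wz": 0, "gripper": 2.0},
  {"x": 0, "y": 0, "z": 0, "wx": 0, "wy": 0, "wz": 0, "gripper": 2.0},
  {"x": 0, "y": 0, "z": 0, "wx": 0, "wy": 0, "wz": 0, "gripper": 2.0},
  {"x": 0, "y": 0, "z": 0, "wx": 0, "wy": 0, "wz": 0, "gripper": 2.0},
  {"x": 0, "y": 0, "z": 0, "wx": 0, "wy": 0, "wz": 0, "gripper": 2.0},
  {"x": 0, "y": 0, "z": 0, "wx": 0, "wy": 0, "wz": 0, "gripper": 2.0},
  {"x": 0, "y": 0, "z": 0, "wx": 0, "wy": 0, "wz": 0, "gripper": 2.0},
], newtons=70)

```text
time_s: 3.25
position: [0.4799, -0.2765, 0.2033]
tool_rot: [[0.11, -0.994, 0.0], [-0.994, -0.11, 0.001], [-0.0, -0.0, -1.0]]
ft_force: [-0.5, 4.6, 6.4]
grip_width: 0.0259
```

Call:
step_arm([
  {"x": 0, "y": 0, "z": -0.5, "wx": 0, "wy": 0, "wz": 0, "gripper": 2.0},
  {"x": 0, "y": 0, "z": -1, "wx": 0, "wy": 0, "wz": 0, "gripper": 2.0},
  {"x": 0, "y": 0, "z": -1.5, "wx": 0, "wy": 0, "wz": 0, "gripper": 2.0},
  {"x": 0, "y": 0, "z": -2, "wx": 0, "wy": 0, "wz": 0, "gripper": 2.0},
  {"x": 0, "y": 0, "z": -2.5, "wx": 0, "wy": 0, "wz": 0, "gripper": 2.0},
  {"x": 0, "y": 0, "z": -2.5, "wx": 0, "wy": 0, "wz": 0, "gripper": 2.0},
  {"x": 0, "y": 0, "z": -2.0, "wx": 0, "wy": 0, "wz": 0, "gripper": 2.0},
  {"x": 0, "y": 0, "z": 0, "wx": 0, "wy": 0, "wz": 0, "gripper": 2.0},
  {"x": 0, "y": 0, "z": 0, "wx": 0, "wy": 0, "wz": 0, "gripper": 2.0},
])

```text
time_s: 4.15
position: [0.4796, -0.2768, 0.3221]
tool_rot: [[0.109, -0.994, -0.001], [-0.994, -0.109, 0.001], [-0.001, 0.001, -1.0]]
ft_force: [-0.7, 0.3, -7.9]
grip_width: 0.0264
```

Run:
```python
from h import *
a=snap('wrist','w3')['color'];b=snap('side','side3')['color']; s=env.observe();print(s['position'],s['tool_rot'],s['ft_force'],s['grip_width'],s['q'],s['wrist_torque'])
c=s['position']-[0,0,.153];ax=s['tool_rot'][:,1]
for f in('w3','side3'):print(proj(f,[c+t*ax for t in(-.075,0,.075)]))
cv2.imwrite('pics/c3.png',np.hstack([a[0:420,100:460],b[80:500,160:560]]))
```

```text
[ 0.47963899 -0.27682008  0.32125719] [[ 0.10950074 -0.99398416 -0.00225304]
 [-0.99398437 -0.10950512  0.00192265]
 [-0.00215781  0.00202896 -0.99999561]] [-0.76898916 -1.07723839 -7.82735516] 0.026277890084542597 [-4.22400734e+01  2.64403154e+01  8.14268639e+01 -5.48358117e-03
  7.23024445e+01  4.14749251e+01] [ 0.02372582 -0.02434587  0.03934155]
[[276.96614525  91.53418032]
 [277.11074881 303.47848463]
 [277.21897118 452.65295149]]
[[277.63354459 165.65384562]
 [307.20157516 168.64923605]
 [337.06091949 171.68346218]]Traceback (most recent call last):
  File "<stdin>", line 5, in <module>
    return _nx.concatenate(arrs, 1, dtype=dtype, casting=casting)
           ~~~~~~~~~~~~~~~^^^^^^^^^^^^^^^^^^^^^^^^^^^^^^^^^^^^^^^
ValueError: all the input array dimensions except for the concatenation axis must match exactly, but along dimension 0, the array at index 0 has size 420 and the array at index 1 has size 340
```

Run:
```python
from h import *
a=cv2.imread('pics/w3.png');b=cv2.imread('pics/side3.png')
cv2.imwrite('pics/c3.png',np.hstack([a[:,100:460],cv2.resize(b[110:215,255:360],(420,420),interpolation=cv2.INTER_CUBIC)]))
```

```text
(no output)
```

View pics/c3.png

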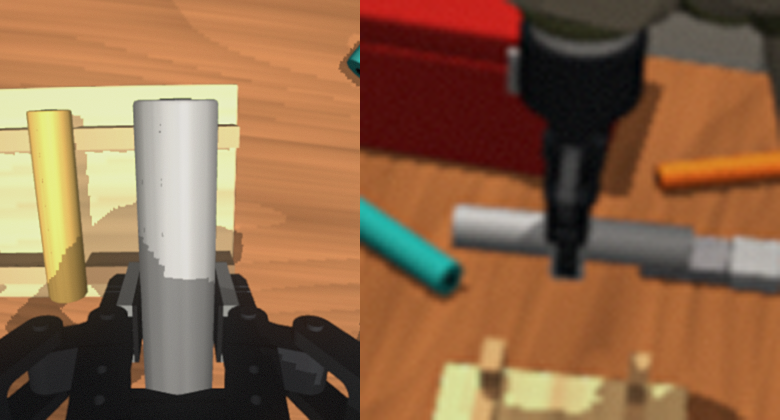

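The pin is held centred and level: in the side view its ends are at about (278,166) and (337.5,171), within 1 px of the prediction. I'll carry it over the fixture.

Call:
step_arm([
  {"x": -1.6, "y": -0.2, "z": 0, "wx": 0, "wy": 0, "wz": 0, "gripper": 2.0},
  {"x": -3.2, "y": -0.4, "z": 0, "wx": 0, "wy": 0, "wz": 0, "gripper": 2.0},
  {"x": -3.6, "y": -0.5, "z": 0, "wx": 0, "wy": 0, "wz": 0, "gripper": 2.0},
  {"x": -3.6, "y": -0.5, "z": 0, "wx": 0, "wy": 0, "wz": 0, "gripper": 2.0},
  {"x": -3.6, "y": -0.5, "z": 0, "wx": 0, "wy": 0, "wz": 0, "gripper": 2.0},
  {"x": -3.6, "y": -0.5, "z": 0, "wx": 0, "wy": 0, "wz": 0, "gripper": 2.0},
  {"x": -3.6, "y": -0.5, "z": 0, "wx": 0, "wy": 0, "wz": 0, "gripper": 2.0},
  {"x": -3.6, "y": -0.5, "z": 0, "wx": 0, "wy": 0, "wz": 0, "gripper": 2.0},
  {"x": -3.6, "y": -0.5, "z": 0, "wx": 0, "wy": 0, "wz": 0, "gripper": 2.0},
  {"x": -3.6, "y": -0.5, "z": 0, "wx": 0, "wy": 0, "wz": 0, "gripper": 2.0},
  {"x": -3.6, "y": -0.5, "z": 0, "wx": 0, "wy": 0, "wz": 0, "gripper": 2.0},
  {"x": -3.6, "y": -0.3, "z": 0, "wx": 0, "wy": 0, "wz": 0, "gripper": 2.0},
  {"x": -2.4, "y": -0.2, "z": 0, "wx": 0, "wy": 0, "wz": 0.057, "gripper": 2.0},
  {"x": 0, "y": 0, "z": 0, "wx": 0, "wy": 0, "wz": 0.057, "gripper": 2.0},
  {"x": 0, "y": 0, "z": 0, "wx": 0, "wy": 0, "wz": 0.057, "gripper": 2.0},
  {"x": 0, "y": 0, "z": 0, "wx": 0, "wy": 0, "wz": 0, "gripper": 2.0},
  {"x": 0, "y": 0, "z": 0, "wx": 0, "wy": 0, "wz": 0, "gripper": 2.0},
])

```text
time_s: 5.95
position: [0.4879, 0.1588, 0.3222]
tool_rot: [[-0.06, -0.998, -0.001], [-0.998, 0.06, -0.0], [0.0, 0.001, -1.0]]
ft_force: [0.8, -1.3, -8.2]
grip_width: 0.0259
```

Run:
```python
from fit import *
snap('wrist','w4')['color']; s=env.observe();print(s['position'],s['tool_rot'],s['ft_force'],s['grip_width'],s['q'])
p=[.48788,.15861,3.07998]
P=W(p,[(x,y,60) for x in(-57.5,57.5) for y in(-40,-25,25,40)]); print(proj('w4',P).round(0))
d=W(p,[(0,0,0)])[0]-s['position'];print(s['tool_rot'].T@d, np.degrees(np.arctan2(s['tool_rot'][1,1],s['tool_rot'][0,1])))
```

```text
pin [array([ 0.5525546 , -0.26910733,  0.052     ]), array([ 0.40693443, -0.28513497,  0.052     ])] 0.1464995506757137 [ 0.47974451 -0.27712115  0.052     ] 6.2809608550608305
[0.48798525 0.15865703 0.3223465 ] [[-5.98471328e-02 -9.98207131e-01 -9.18598809e-04]
 [-9.98207552e-01  5.98471576e-02  5.30428927e-07]
 [ 5.44460497e-05  9.16984013e-04 -9.99999578e-01]] [ 0.48110243 -0.73735656 -7.74175886] 0.026065828432944894 [4.77253764e+00 2.26693086e+01 8.78169256e+01 4.70534321e-03
 6.95662127e+01 9.82019327e+01]
[[211. 125.]
 [236. 125.]
 [318. 125.]
 [343. 126.]
 [219. 295.]
 [241. 295.]
 [313. 295.]
 [334. 295.]]
[ 3.56973625e-05 -1.93336688e-04  3.22346461e-01] 176.5689587787355
```

View pics/w4.png

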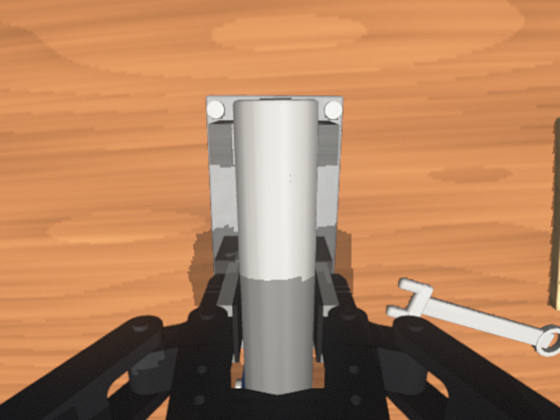

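The block tops span u=208–341 and the pin is centred at 276, so it's aligned within about 1 mm, with a small nudge needed. I'll lower it to just above the seat.

Call:
step_arm([
  {"x": -0.1, "y": 0, "z": 1.5, "wx": 0, "wy": 0, "wz": 0, "gripper": 2.0},
  {"x": 0, "y": 0, "z": 2, "wx": 0, "wy": 0, "wz": 0, "gripper": 2.0},
  {"x": 0, "y": 0, "z": 2, "wx": 0, "wy": 0, "wz": 0, "gripper": 2.0},
  {"x": 0, "y": 0, "z": 2, "wx": 0, "wy": 0, "wz": 0, "gripper": 2.0},
  {"x": 0, "y": 0, "z": 1, "wx": 0, "wy": 0, "wz": 0, "gripper": 2.0},
  {"x": 0, "y": 0, "z": 1, "wx": 0, "wy": 0, "wz": 0, "gripper": 2.0},
  {"x": 0, "y": 0, "z": 0.6, "wx": 0, "wy": 0, "wz": 0, "gripper": 2.0},
  {"x": 0, "y": 0, "z": 0.4, "wx": 0, "wy": 0, "wz": 0, "gripper": 2.0},
  {"x": 0, "y": 0, "z": 0.2, "wx": 0, "wy": 0, "wz": 0, "gripper": 2.0},
  {"x": 0, "y": 0, "z": 0.2, "wx": 0, "wy": 0, "wz": 0, "gripper": 2.0},
  {"x": 0, "y": 0, "z": 0, "wx": 0, "wy": 0, "wz": 0, "gripper": 2.0},
])

```text
time_s: 7.1
position: [0.4883, 0.1596, 0.2138]
tool_rot: [[-0.061, -0.998, 0.0], [-0.998, 0.061, 0.0], [-0.0, -0.0, -1.0]]
ft_force: [0.1, 0.1, -7.2]
grip_width: 0.0259
```

Call:
step_arm([
  {"x": 0, "y": 0, "z": 0.15, "wx": 0, "wy": 0, "wz": 0, "gripper": 2.0},
  {"x": 0, "y": 0, "z": 0.15, "wx": 0, "wy": 0, "wz": 0, "gripper": 2.0},
  {"x": 0, "y": 0, "z": 0, "wx": 0, "wy": 0, "wz": 0, "gripper": 2.0},
])

```text
time_s: 7.4
position: [0.4884, 0.1597, 0.211]
tool_rot: [[-0.061, -0.998, 0.001], [-0.998, 0.061, 0.0], [-0.0, -0.001, -1.0]]
ft_force: [0.3, 0.9, -3.9]
grip_width: 0.0263
```

Call:
step_arm([
  {"x": 0, "y": 0, "z": 0.1, "wx": 0, "wy": 0, "wz": 0, "gripper": 2.0},
  {"x": 0, "y": 0, "z": 0, "wx": 0, "wy": 0, "wz": 0, "gripper": 2.0},
])

```text
time_s: 7.6
position: [0.4884, 0.1599, 0.2106]
tool_rot: [[-0.061, -0.998, 0.002], [-0.998, 0.061, 0.001], [-0.001, -0.002, -1.0]]
ft_force: [-1.6, 2.6, 3.9]
grip_width: 0.0263
```

Call:
step_arm([
  {"x": 0, "y": 0, "z": 0.1, "wx": 0, "wy": 0, "wz": 0, "gripper": 2.0},
  {"x": 0, "y": 0, "z": 0, "wx": 0, "wy": 0, "wz": 0, "gripper": 2.0},
])

```text
time_s: 7.8
position: [0.4884, 0.1601, 0.2102]
tool_rot: [[-0.061, -0.998, 0.003], [-0.998, 0.061, 0.001], [-0.001, -0.003, -1.0]]
ft_force: [-3.1, 5.4, 10.8]
grip_width: 0.0259
```

Contact comes about 2–3 mm early with a +y side force, so I'll ease sideways towards +y (tool −x).

Call:
step_arm([
  {"x": -0.1, "y": 0, "z": 0, "wx": 0, "wy": 0, "wz": 0, "gripper": 2.0},
  {"x": 0, "y": 0, "z": 0, "wx": 0, "wy": 0, "wz": 0, "gripper": 2.0},
])

```text
time_s: 8.0
position: [0.4886, 0.1608, 0.2097]
tool_rot: [[-0.061, -0.998, 0.002], [-0.998, 0.061, 0.0], [-0.001, -0.002, -1.0]]
ft_force: [-2.0, 2.6, 7.7]
grip_width: 0.026
```

Call:
step_arm([
  {"x": -0.1, "y": 0, "z": 0.0, "wx": 0, "wy": 0, "wz": 0, "gripper": 2.0},
  {"x": 0, "y": 0, "z": 0, "wx": 0, "wy": 0, "wz": 0, "gripper": 2.0},
])

```text
time_s: 8.2
position: [0.4886, 0.1613, 0.2095]
tool_rot: [[-0.062, -0.998, 0.001], [-0.998, 0.062, -0.001], [0.001, -0.001, -1.0]]
ft_force: [-2.2, -1.2, 6.4]
grip_width: 0.0261
```

Call:
step_arm([
  {"x": 0, "y": 0, "z": 0.1, "wx": 0, "wy": 0, "wz": 0, "gripper": 2.0},
  {"x": 0, "y": 0, "z": 0, "wx": 0, "wy": 0, "wz": 0, "gripper": 2.0},
])

```text
time_s: 8.4
position: [0.4885, 0.1613, 0.2094]
tool_rot: [[-0.062, -0.998, 0.002], [-0.998, 0.062, -0.001], [0.0, -0.002, -1.0]]
ft_force: [-5.3, -2.4, 16.6]
grip_width: 0.026
```

Run:
```python
from fit import *
b=snap('side','side5')['color'];a=snap('wrist','w5')['color']
s=env.observe();print(s['position'],s['tool_rot'],s['ft_force'],s['wrist_torque'])
for p in([.48788,.15861,3.07998],[.488,.161,3.08]):
  print(proj('side5',W(p,[(-75,0,55),(75,0,55),(-57.5,-40,60),(57.5,40,60)])).round(1))
cv2.imwrite('pics/c5.png',np.hstack([a[80:,130:430],cv2.resize(b[300:385,210:310],(400,340),interpolation=cv2.INTER_CUBIC)]))
```

```text
pin [array([ 0.5525546 , -0.26910733,  0.052     ]), array([ 0.40693443, -0.28513497,  0.052     ])] 0.1464995506757137 [ 0.47974451 -0.27712115  0.052     ] 6.2809608550608305
[0.48852152 0.16125599 0.20934037] [[-6.17357984e-02 -9.98090413e-01  2.05376482e-03]
 [-9.98092447e-01  6.17348431e-02 -5.25374984e-04]
 [ 3.97582886e-04 -2.08228160e-03 -9.99997753e-01]] [-5.47412018 -2.55483146 15.85223333] [-0.54893458  0.91559709 -0.37912467]
[[221.5 327.7]
 [289.9 347.7]
 [221.6 344.5]
 [287.6 328.2]]
[[221.  328.7]
 [289.5 348.6]
 [221.2 345.4]
 [287.3 329.1]]
```

View pics/c5.png

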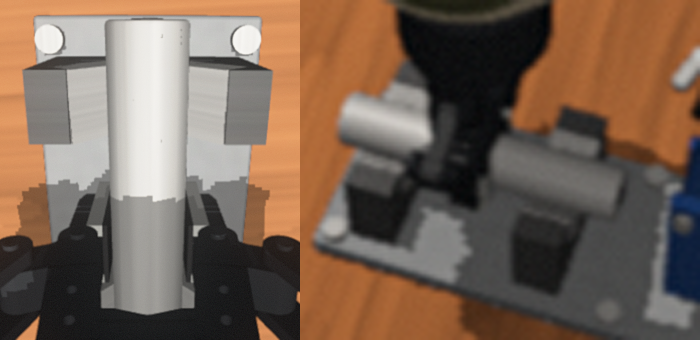

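The pin is bedded in both blocks: its side-view ends at about (221,330) and (289.5,347.5) fit the seat prediction, and z no longer drops under load. I'll relieve the force, release and rise.

Call:
step_arm([
  {"x": 0, "y": 0, "z": -0.15, "wx": 0, "wy": 0, "wz": 0, "gripper": 2.0},
  {"x": 0, "y": 0, "z": 0, "wx": 0, "wy": 0, "wz": 0, "gripper": 3.0},
  {"x": 0, "y": 0, "z": 0, "wx": 0, "wy": 0, "wz": 0, "gripper": 3.6},
  {"x": 0, "y": 0, "z": 0, "wx": 0, "wy": 0, "wz": 0, "gripper": 5.5},
  {"x": 0, "y": 0, "z": 0, "wx": 0, "wy": 0, "wz": 0, "gripper": 5.5},
  {"x": 0, "y": 0, "z": 0, "wx": 0, "wy": 0, "wz": 0, "gripper": 5.5},
  {"x": 0, "y": 0, "z": 0, "wx": 0, "wy": 0, "wz": 0, "gripper": 5.5},
])

```text
time_s: 9.2
position: [0.4884, 0.1616, 0.2092]
tool_rot: [[-0.061, -0.998, -0.0], [-0.998, 0.061, -0.0], [0.0, 0.0, -1.0]]
ft_force: [0.1, 0.1, -0.8]
grip_width: 0.0551
```

Run:
```python
from fit import *
s=env.observe();print(s['position'],s['grip_width'],s['ft_force'],s['q'])
for t in np.radians([0,20,45,70,90,99]):
  c,sn=np.cos(t),np.sin(t);print(np.degrees(t).round(),W([.488,.161,3.08],[(115-70*c+18*sn,0,85+18*c+70*sn)]).round(3))
```

```text
pin [array([ 0.5525546 , -0.26910733,  0.052     ]), array([ 0.40693443, -0.28513497,  0.052     ])] 0.1464995506757137 [ 0.47974451 -0.27712115  0.052     ] 6.2809608550608305
[0.48840956 0.16159102 0.20919004] 0.05513940425368086 [ 0.07727197  0.08025811 -0.81381793] [ 5.10398112e+00  3.17679772e+01  9.52502174e+01 -2.84920080e-04
  5.29854447e+01  9.86071545e+01]
0.0 [[0.443 0.164 0.103]]
20.0 [[0.433 0.164 0.126]]
45.0 [[0.41  0.166 0.147]]
70.0 [[0.38  0.168 0.157]]
90.0 [[0.355 0.169 0.155]]
99.0 [[0.345 0.17  0.151]]
```

The pin is released. Next I'll rise clear, close the fingers and go to the near side of the raised crossbar.

Call:
step_arm([
  {"x": 0, "y": 0, "z": -1, "wx": 0, "wy": 0, "wz": 0, "gripper": 5.5},
  {"x": 0, "y": 0, "z": -2, "wx": 0, "wy": 0, "wz": 0, "gripper": 5.5},
  {"x": 0, "y": 0, "z": -3, "wx": 0, "wy": 0, "wz": 0, "gripper": 5.5},
  {"x": 0, "y": 0, "z": -3.5, "wx": 0, "wy": 0, "wz": 0, "gripper": 5.5},
  {"x": 0, "y": 0, "z": -3.5, "wx": 0, "wy": 0, "wz": 0, "gripper": 0},
  {"x": 0, "y": 0, "z": -3.1, "wx": 0, "wy": 0, "wz": 0, "gripper": 0},
  {"x": 0.0, "y": 2.2, "z": 0, "wx": 0, "wy": 0, "wz": 0, "gripper": 0},
  {"x": 0.0, "y": 2.2, "z": 0, "wx": 0, "wy": 0, "wz": 0, "gripper": 0},
  {"x": 0.0, "y": 2.2, "z": 0, "wx": 0, "wy": 0, "wz": 0, "gripper": 0},
  {"x": 0.0, "y": 2.2, "z": 0, "wx": 0, "wy": 0, "wz": 0, "gripper": 0},
  {"x": 0.0, "y": 2.2, "z": 0, "wx": 0, "wy": 0, "wz": 0, "gripper": 0},
  {"x": 0.0, "y": 2.2, "z": 0, "wx": 0, "wy": 0, "wz": 0, "gripper": 0},
  {"x": 0.1, "y": 2.2, "z": 0, "wx": 0, "wy": 0, "wz": 0, "gripper": 0},
  {"x": 0.1, "y": 2.2, "z": 0, "wx": 0, "wy": 0, "wz": 0, "gripper": 0},
  {"x": 0, "y": 0, "z": 0, "wx": 0, "wy": 0, "wz": 0, "gripper": 0},
  {"x": 0, "y": 0, "z": 0, "wx": 0, "wy": 0, "wz": 0, "gripper": 0},
])

```text
time_s: 10.8
position: [0.3127, 0.1704, 0.3709]
tool_rot: [[-0.061, -0.998, 0.002], [-0.998, 0.061, 0.0], [-0.0, -0.002, -1.0]]
ft_force: [0.6, 0.4, 0.4]
grip_width: -0.0001
```

Run:
```python
from h import *
a=snap('wrist','w6')['color'];b=snap('side','side6')['color']
s=env.observe();print(s['position'],s['q'],s['grip_width'])
cv2.imwrite('pics/c6.png',np.hstack([cv2.resize(a[:,100:460],(340,397)),cv2.resize(b[270:399,200:340],(430,397),interpolation=cv2.INTER_CUBIC)]))
```

```text
[0.31330603 0.17033315 0.37057718] [ 9.29391020e+00  4.07356782e+00  1.04843505e+02 -1.02660301e-03
  7.10233939e+01  1.02811750e+02] 0.00013988674774666166
```

View pics/c6.png

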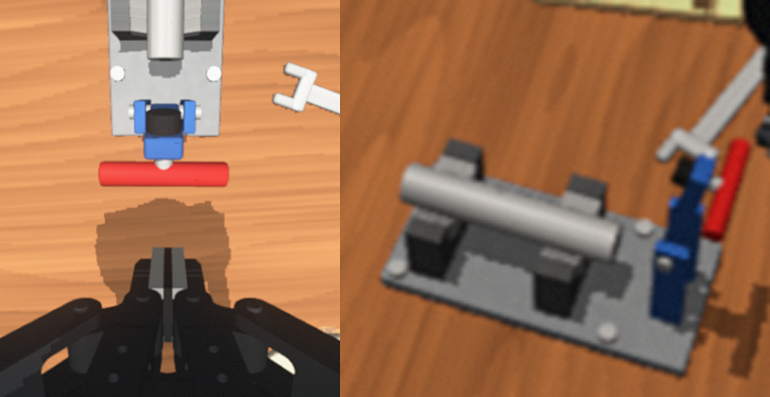

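The pin is bedded with both ends sticking out. The crossbar at crop (164,175) is ahead of the closed fingertips at (168,250), so I'll check clearance before descending.

Run:
```python
from h import *
for v in (162,175,187): print(at('w6',(164*360/340+100,v*420/397),.151).round(4))
```

```text
[0.3505 0.1697 0.151 ]
[0.3433 0.1701 0.151 ]
[0.3366 0.1706 0.151 ]
```

Call:
step_arm([
  {"x": 0, "y": 0, "z": 2, "wx": 0, "wy": 0, "wz": 0, "gripper": 0},
  {"x": 0, "y": 0, "z": 2, "wx": 0, "wy": 0, "wz": 0, "gripper": 0},
  {"x": 0, "y": 0, "z": 1.7, "wx": 0, "wy": 0, "wz": 0, "gripper": 0},
  {"x": 0, "y": 0, "z": 1, "wx": 0, "wy": 0, "wz": 0, "gripper": 0},
  {"x": 0, "y": -0.5, "z": 0, "wx": 0, "wy": 0, "wz": 0, "gripper": 0},
  {"x": 0, "y": -0.7, "z": 0, "wx": 0, "wy": 0, "wz": 0, "gripper": 0},
  {"x": 0, "y": -0.8, "z": 0, "wx": 0, "wy": 0, "wz": 0, "gripper": 0},
  {"x": 0, "y": -0.8, "z": 0, "wx": 0, "wy": 0, "wz": 0, "gripper": 0},
  {"x": 0, "y": -0.8, "z": 0, "wx": 0, "wy": 0, "wz": 0, "gripper": 0},
  {"x": 0, "y": -0.8, "z": 0, "wx": 0, "wy": 0, "wz": 0, "gripper": 0},
  {"x": 0, "y": 0, "z": 0, "wx": 0, "wy": 0, "wz": 0, "gripper": 0},
])

```text
time_s: 12.0
position: [0.3578, 0.1675, 0.3034]
tool_rot: [[-0.062, -0.998, 0.002], [-0.998, 0.062, 0.0], [-0.0, -0.002, -1.0]]
ft_force: [-0.2, 0.2, 0.1]
grip_width: -0.0003
```

Call:
step_arm([
  {"x": 0, "y": -0.8, "z": 0, "wx": 0, "wy": 0, "wz": 0, "gripper": 0},
  {"x": 0, "y": -0.8, "z": 0, "wx": 0, "wy": 0, "wz": 0, "gripper": 0},
  {"x": 0, "y": -0.8, "z": 0, "wx": 0, "wy": 0, "wz": 0, "gripper": 0},
  {"x": 0, "y": -0.7, "z": 0, "wx": 0, "wy": 0, "wz": 0, "gripper": 0},
  {"x": 0, "y": -0.6, "z": 0.2, "wx": 0, "wy": 0, "wz": 0, "gripper": 0},
  {"x": 0, "y": -0.6, "z": 0.3, "wx": 0, "wy": 0, "wz": 0, "gripper": 0},
  {"x": 0, "y": -0.5, "z": 0.3, "wx": 0, "wy": 0, "wz": 0, "gripper": 0},
  {"x": 0, "y": -0.3, "z": 0.1, "wx": 0, "wy": 0, "wz": 0, "gripper": 0},
  {"x": 0, "y": 0, "z": 0, "wx": 0, "wy": 0, "wz": 0, "gripper": 0},
])

```text
time_s: 12.9
position: [0.4074, 0.1645, 0.2934]
tool_rot: [[-0.061, -0.998, -0.003], [-0.998, 0.061, -0.0], [0.0, 0.003, -1.0]]
ft_force: [-4.4, 0.2, -3.6]
grip_width: 0.0
```

Run:
```python
from h import *
a=snap('wrist','w7')['color'];b=snap('side','side7')['color']
cv2.imwrite('pics/c7.png',np.hstack([cv2.resize(a[:,100:460],(340,397)),cv2.resize(b[270:399,200:340],(430,397),interpolation=cv2.INTER_CUBIC)]))
```

```text
(no output)
```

View pics/c7.png

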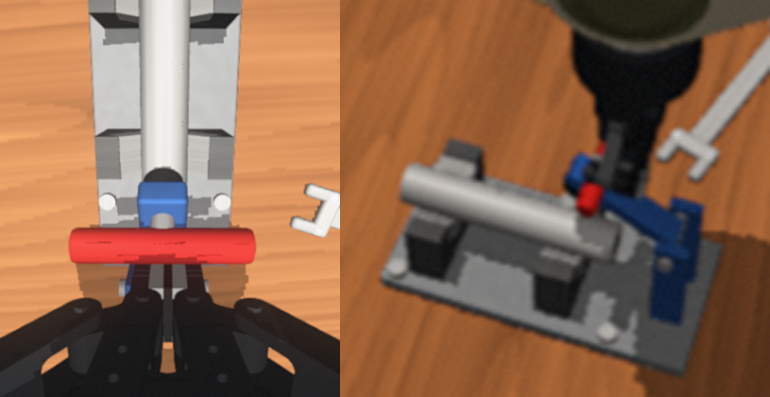

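The arm stands about 30° up and the pin is undisturbed. I'll go over the bar and press down from above.

Call:
step_arm([
  {"x": 0, "y": 0.6, "z": 0, "wx": 0, "wy": 0, "wz": 0, "gripper": 0},
  {"x": 0, "y": 0, "z": -2, "wx": 0, "wy": 0, "wz": 0, "gripper": 0},
  {"x": 0, "y": 0, "z": -2, "wx": 0, "wy": 0, "wz": 0, "gripper": 0},
  {"x": 0, "y": -1.4, "z": 0, "wx": 0, "wy": 0, "wz": 0, "gripper": 0},
  {"x": 0, "y": -1.4, "z": 0, "wx": 0, "wy": 0, "wz": 0, "gripper": 0},
  {"x": -0.1, "y": 0, "z": 0.7, "wx": 0, "wy": 0, "wz": 0, "gripper": 0},
  {"x": 0, "y": 0, "z": 0.7, "wx": 0, "wy": 0, "wz": 0, "gripper": 0},
  {"x": 0, "y": -0.2, "z": 0.6, "wx": 0, "wy": 0, "wz": 0, "gripper": 0},
  {"x": 0, "y": -0.2, "z": 0.6, "wx": 0, "wy": 0, "wz": 0, "gripper": 0},
  {"x": 0, "y": -0.3, "z": 0.6, "wx": 0, "wy": 0, "wz": 0, "gripper": 0},
  {"x": 0, "y": 0, "z": 0, "wx": 0, "wy": 0, "wz": 0, "gripper": 0},
])

```text
time_s: 14.1
position: [0.4366, 0.1637, 0.3018]
tool_rot: [[-0.061, -0.998, 0.001], [-0.998, 0.061, 0.0], [-0.0, -0.001, -1.0]]
ft_force: [0.3, 0.1, 0.5]
grip_width: -0.0001
```

Call:
step_arm([
  {"x": 0, "y": -0.2, "z": 0.4, "wx": 0, "wy": 0, "wz": 0, "gripper": 0},
  {"x": 0, "y": -0.2, "z": 0.4, "wx": 0, "wy": 0, "wz": 0, "gripper": 0},
  {"x": 0, "y": -0.1, "z": 0.3, "wx": 0, "wy": 0, "wz": 0, "gripper": 0},
  {"x": 0, "y": 0, "z": 0, "wx": 0, "wy": 0, "wz": 0, "gripper": 0},
])

```text
time_s: 14.5
position: [0.4412, 0.1635, 0.2905]
tool_rot: [[-0.061, -0.998, -0.002], [-0.998, 0.061, -0.0], [0.0, 0.002, -1.0]]
ft_force: [0.1, 1.0, 0.7]
grip_width: -0.0001
```

Call:
step_arm([
  {"x": 0, "y": 0, "z": 0.3, "wx": 0, "wy": 0, "wz": 0, "gripper": 0},
  {"x": 0, "y": 0, "z": 0.2, "wx": 0, "wy": 0, "wz": 0, "gripper": 0},
  {"x": 0, "y": 0, "z": 0, "wx": 0, "wy": 0, "wz": 0, "gripper": 0},
])

```text
time_s: 14.8
position: [0.4412, 0.1634, 0.2858]
tool_rot: [[-0.061, -0.998, -0.001], [-0.998, 0.061, -0.0], [0.0, 0.001, -1.0]]
ft_force: [0.9, -0.0, -0.3]
grip_width: -0.0006
```

Run:
```python
from h import *
a=snap('wrist','w8')['color'];b=snap('side','side8')['color']
cv2.imwrite('pics/c8.png',np.hstack([cv2.resize(a[:,100:460],(340,397)),cv2.resize(b[270:399,200:340],(430,397),interpolation=cv2.INTER_CUBIC)]))
```

View pics/c8.png

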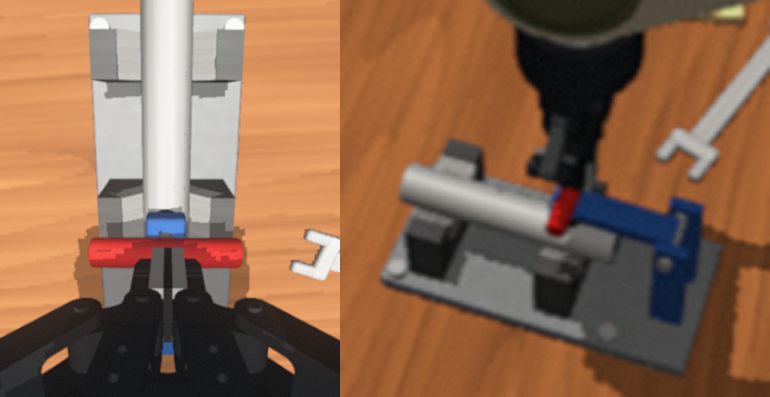

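The arm has followed down and is nearly level over the pin. I'll press on until the force rises.

Call:
step_arm([
  {"x": 0, "y": 0, "z": 0.2, "wx": 0, "wy": 0, "wz": 0, "gripper": 0},
  {"x": 0, "y": 0, "z": 0, "wx": 0, "wy": 0, "wz": 0, "gripper": 0},
])

```text
time_s: 15.1
position: [0.4414, 0.1634, 0.2841]
tool_rot: [[-0.061, -0.998, -0.0], [-0.998, 0.061, 0.0], [0.0, 0.0, -1.0]]
ft_force: [0.2, 0.5, 0.1]
grip_width: -0.0003
```

Call:
step_arm([
  {"x": 0, "y": 0, "z": 0.15, "wx": 0, "wy": 0, "wz": 0, "gripper": 0},
  {"x": 0, "y": 0, "z": 0, "wx": 0, "wy": 0, "wz": 0, "gripper": 0},
])

```text
time_s: 15.3
position: [0.4415, 0.1635, 0.2831]
tool_rot: [[-0.061, -0.998, 0.001], [-0.998, 0.061, 0.0], [-0.0, -0.001, -1.0]]
ft_force: [0.1, -0.5, 4.8]
grip_width: -0.0
```

Call:
step_arm([
  {"x": 0, "y": 0, "z": 0.1, "wx": 0, "wy": 0, "wz": 0, "gripper": 0},
  {"x": 0, "y": 0, "z": 0, "wx": 0, "wy": 0, "wz": 0, "gripper": 0},
])

```text
time_s: 15.5
position: [0.4415, 0.1635, 0.2828]
tool_rot: [[-0.061, -0.998, 0.002], [-0.998, 0.061, -0.0], [-0.0, -0.002, -1.0]]
ft_force: [-2.0, -0.7, 13.1]
grip_width: -0.0001
```

The resistance builds at TCP z≈0.283, just where a level arm should be (bar top at 0.110). I'll lift clear and check.

Call:
step_arm([
  {"x": 0, "y": 0, "z": -0.5, "wx": 0, "wy": 0, "wz": 0, "gripper": 0},
  {"x": 0, "y": 0, "z": -2, "wx": 0, "wy": 0, "wz": 0, "gripper": 0},
  {"x": 0, "y": 0, "z": -3, "wx": 0, "wy": 0, "wz": 0, "gripper": 0},
  {"x": 0, "y": 0, "z": -3, "wx": 0, "wy": 0, "wz": 0, "gripper": 0},
  {"x": 0, "y": 3, "z": -2, "wx": 0, "wy": 0, "wz": 0, "gripper": 0},
  {"x": 0, "y": 3, "z": -1, "wx": 0, "wy": 0, "wz": 0, "gripper": 0},
  {"x": 0, "y": 3, "z": 0, "wx": 0, "wy": 0, "wz": 0, "gripper": 0},
  {"x": 0, "y": 0, "z": 0, "wx": 0, "wy": 0, "wz": 0, "gripper": 0},
  {"x": 0, "y": 0, "z": 0, "wx": 0, "wy": 0, "wz": 0, "gripper": 0},
])

```text
time_s: 16.4
position: [0.3515, 0.169, 0.3969]
tool_rot: [[-0.061, -0.998, 0.001], [-0.998, 0.061, 0.0], [-0.0, -0.001, -1.0]]
ft_force: [1.0, 1.1, -0.3]
grip_width: 0.0001
```

Run:
```python
from h import *
a=snap('wrist','w9')['color'];b=snap('side','side9')['color']
cv2.imwrite('pics/c9.png',np.hstack([cv2.resize(a[:,100:460],(340,397)),cv2.resize(b[270:399,200:340],(430,397),interpolation=cv2.INTER_CUBIC)]))
print(env.observe()['ft_force'])
def w(x,y,z): 
    c,s=np.cos(3.08),np.sin(3.08);x/=1e3;y/=1e3;return (.488+c*x-s*y,.161+s*x+c*y,z/1e3)
q=proj('side9',[w(45,35,103),w(45,-35,103),w(-75,0,55),w(75,0,55)]);print((q-[200,270])*430/140+[340,0])
q=proj('w9',[w(45,35,103),w(45,-35,103)]);print((q-[100,0])*340/360)
```

```text
[-0.04097249  0.3982831  -0.38778821]
[[589.39381565 145.00347861]
 [554.87361405 232.71344973]
 [404.55177292 180.17842533]
 [614.98847529 241.54071994]]
[[216.2519574   66.73193049]
 [116.84638162  66.71204686]]
```

View pics/c9.png

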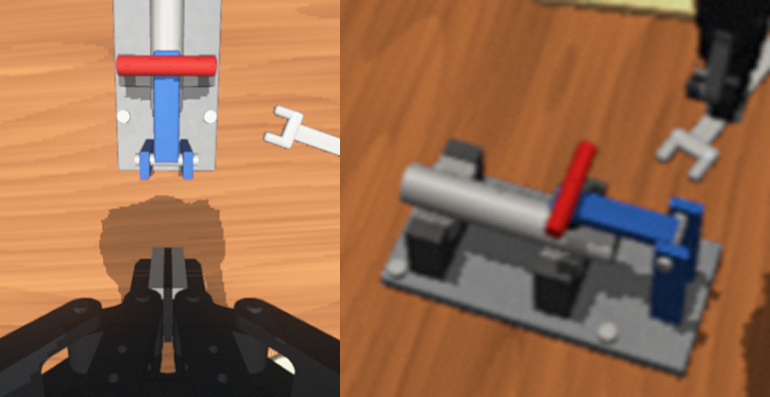

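The crossbar ends match the shut-arm prediction within a couple of pixels (side crop (588,147)/(555,230), wrist v≈65). The pin ends are at (405,183) and (615,242), still bedded. I'll hand it in.

```bash
python3 -c "
from rig import env; print(env.close_job())"
```

```text
the job is handed in; nothing more can be done
None
```

The job is handed in, with the steel pin in the V-blocks and the clamp shut on it; no verdict was reported. I took the pin from the rack, lowered it under force control until it bedded in both V-blocks, and let go. Then I pushed the clamp arm over by its red crossbar with closed fingers and pressed it down to about 13 N.

- **Final checks:** The pin lies in both Vs and sticks out at both ends. The crossbar is within about 2 px of where a level, shut arm should be. Resistance built up at TCP z = 0.283 m, as expected for joint 0. The gripper is clear and reads no force, and the clock stood at about 16.5 s of the 53 s allowed.
- **Disagreements:** My first fixture estimate was about 2.5 mm off in y. It showed as a side force when the pin touched, and I corrected it before releasing. The gripper read 26 mm on the 28 mm pin. My first move call was refused for missing keys and nothing moved.
- **Not re-checked:** I took no last overall picture of the other pins and the things on the bench. No move went near them, apart from gripping beside the brass pin in the rack. The brass pin and the wrench showed no shift where they appeared in later pictures.

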